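Unbolt the sample transport case

TASK

Unbolt the lid of the blue sample transport case: press the yellow spring catch fully down with one fingertip and, while holding it down, push the bolt's red thumb tab with the other fingertip, away from the steel keeper, until the bolt is fully drawn to its stop. Keep the catch down all the while the bolt slides; only then let it spring back up and take the hand away, leaving the bolt drawn. Pick nothing up, and leave the tube racks, the reagent bottle and the marker pen where they stand.

Things in the scene. Friction and masses are not known exactly. Their poses are not given: they have to be found in the camera images.
- case: Blue transport case, white lid, fixed to the bench, 210 (x) x 246 (y) x 120 mm high. Origin: centre of its underside, z up. On the lid: yellow catch on the -x side (nearer the robot), bolt on the +x side, 28 mm free gap between catch pad and thumb tab. The bolt is drawn along the case's +y. A black carrying handle 110 mm long at case x = +88 mm rises to 149 mm above the bench
- keeper (a point): Middle of the top of the keeper, a dark steel cheek 44 (x) x 16 (y) mm, 150 mm above the bench, at case x = +32, y = -131 mm, in line with the rod. The rod's axis is 130 mm and its top 136 mm above the bench; two staples guiding it, at case y = -95 and +51 mm, 16 mm long in y, rise to 139 mm
- catch_pad (a point): Middle of the top face of the yellow catch pad; moves with it. The pad is 38 (case x) x 120 mm (case y), at case x = -33, y = -25 mm; its top is 158 mm above the bench when up, 148 mm fully pressed. A fingertip can slide along it while pressing. Axes as the case's
- catch (a joint): How far the catch is pressed straight down, m: 0 up, 0.010 fully down at its stop. It springs back: about 3 N starts it, 7 N holds it fully down. Its tooth stops the bolt after about 6 mm of slide unless the catch is pressed by more than about 6 mm
- bolt_tab (a point): Middle of the top edge of the bolt's red upright thumb tab; moves with the bolt. The tab is 36 mm wide (case x), 8 mm thick (case y), its top 176 mm above the bench, 18 mm above the unpressed pad; at case x = +32, and y = -25 mm with the bolt home. On both sides of it in y the space is free down to 139 mm above the bench. Axes as the case's
- bolt (a joint): How far the bolt is drawn along the case's +y, m: 0 fully home in the keeper (it starts within 3 mm of that), 0.040 fully drawn at its stop. Friction about 2 N; it stays where it is left
- rack_mid (a point): Centre of a loose bright-green rack of red-capped blood tubes, 80 x 150 mm, 110 mm high; leave alone
- micro_mid (a point): Centre of a loose dark-green microtube rack, 88 x 182 mm, 47 mm high; leave alone
- reagent_mid (a point): Half-way up a loose white reagent bottle, 60 mm diameter, 115 mm high; leave alone
- marker_mid (a point): Centre of a loose marker pen lying on the bench, 130 mm long (its x), 12 mm thick; leave alone

How it is judged:
On the way, in this order (a step that is already met when the one before it is completed fails the run):
1. the catch is pressed down while the bolt is still home (value of joint catch above 0.0065 m and value of joint bolt below 0.012 m), for 0.05 s.
2. the bolt is fully drawn with the catch still held down (value of joint bolt above 0.034 m and value of joint catch above 0.004 m), for 0.1 s.
At the end, for the whole second after the job is handed in: The bolt is drawn at least 34 of its 40 mm and stays there, the catch has sprung back up (within 2 mm), and the racks, bottle and pen are within 15 mm of where they stood (value of joint bolt above 0.034 m and value of joint catch below 0.002 m and not (distance of rack_mid from where it was at the start of the episode above 0.015 m) and not (distance of micro_mid from where it was at the start of the episode above 0.015 m) and not (distance of reagent_mid from where it was at the start of the episode above 0.015 m) and not (distance of marker_mid from where it was at the start of the episode above 0.015 m)); the robot touches nothing.
It fails at once if the catch is let up while the bolt is part-way (between 12 and 30 mm drawn) (value of joint bolt between 0.012 and 0.03 m and value of joint catch below 0.004 m).
It fails at once if the rack of red-capped blood tubes is picked up or shifted by more than 15 mm (distance of rack_mid from where it was at the start of the episode above 0.015 m).
It fails at once if the green microtube rack is picked up or shifted by more than 15 mm (distance of micro_mid from where it was at the start of the episode above 0.015 m).
It fails at once if the reagent bottle is picked up or shifted by more than 15 mm (distance of reagent_mid from where it was at the start of the episode above 0.015 m).
It fails at once if the marker pen is picked up or shifted by more than 15 mm (distance of marker_mid from where it was at the start of the episode above 0.015 m).
It also fails if it takes over 38 s, if anything falls off the work surface, if the arm or the gripper's body presses on something with over 40 N, if the wrist force passes 120 N, or if a joint passes its speed limit or range.

ROBOT

A 6-joint arm with a two-finger parallel gripper is mounted at the origin on the work surface. World frame = base frame: x ahead of the robot, y to its left, z up, the work surface at z = 0. Lengths are in m, angles in rad, forces in N, time in s.
With the tool pointing down it reaches from about 0.375 to 0.975 m from the base axis. Payload 3.8 kg.
Tool frame: the origin (TCP) lies at the very end of the fingers, on their centre line; the grasp point (between the pads) lies 19 mm behind it; z points along the fingers, y is the direction in which the jaws open and shut (so a half turn about z gives the same grasp; the last joint's range is limited). The gripper opens to 85 mm and grips with 20 to 120 N. Pads are 22 mm wide; open, the fingers measure 114 mm over their backs; the gripper's body (76 mm by 85 mm) begins 54 mm behind the grasp point. The pads swing forward as they close: fully open they stand 13 mm farther back than shut.
Start: joints at [-1.327, 0.264, 1.604, -0, 1.274, -0.037], TCP at [0.187, -0.649, 0.231] pointing down, gripper open.
Joint ranges: [-2.63, 2.63], [-0.94, 2.18], [0.31, 2.57], [-1.31, 4.45], [0, 2.66], [-2.55, 2.55]. Speed limits (rad/s): [2.57, 2.57, 3.14, 3.14, 3.14, 3.14].

INTERFACE

Orientations are given as a rotation vector (axis times angle).
In Python, from workcell import bot gives the robot as it stands.
- The arm moves only by the tool jog_arm, never from a script. Its argument "plan" is a list of rows, each an object of numbers: "claw": the closure, from 0 (fully open) to 1 (shut); "x", "y", "z": the shift along the tool's x, y, z in m; "turn": the turn about the tool's z in degrees. In form: [{"claw": .., "x": .., "y": .., "z": .., "turn": ..}, ...]. A call has 1 to 10 rows; each row shifts and turns the commanded pose from where the row before left it, along the tool's axes as they then stand; what a row does not reach is not made up. A row lasts 1/8 s, in which the tool goes at most 62.5 mm and 10.7 degrees, less where a joint would pass 70% of its speed; a pose out of reach is approached as far as the arm can. A call is refused whole if a number of a shift passes 0.0625 or a number of a turn 10.7, either way. A call with a gripper value outside its range is refused whole. The fingers move at their own pace and stop on an object; "newtons" is the grip in N (left out, the last holds). Time passes only in rows, so rows that do not move let the fingers close. It gives the time, the measured TCP pose, the force and the opening at its end, in the units of the state.
- bot.read_state(): the state, without advancing time (a new reading comes with each control period).
- bot.read_camera(name): name is "side" or "top"; returns the picture (400x640x3 uint8, red, green, blue); there is no depth.
- bot.camera_params(name): a dict with "fx", "fy", "cx", "cy" (pixels), "D" ([k1, k2, p1, p2, k3] as OpenCV has them; the pictures are not rectified), "world_to_cam" (4x4, takes a point from world to camera coordinates). Camera axes: x right, y up, looking along -z (the intrinsics and any distortion apply to the point x, -y, -z); pixel columns grow to the right and rows downward; lengths in m; the calibration is good to about 2 mm. A picture is of the moment at which its call begins. camera_params takes no time and is no camera call.
- bot.finish_job(): hands the job in, once; it reports no verdict.
The state is a dict: "time": time; "q": joint angles; "joint_vel": joint speeds; "joint_torque": joint torques, N m; "tool_pos": TCP position; "tcp_rot": TCP orientation; "wrist_force": force on the tool from outside, world axes, zero at the start; "torque": the same for the moment, N m; "width": opening from 0.0 (shut) to 1.0 (fully open).
Only numpy, scipy, OpenCV 4.12 (cv2) and the standard library are available. Lean on these libraries where they do the work, as an engineer would, in place of code of your own. Each camera call takes 0.05 s, during which the arm holds its last target. There are 200 camera calls.

## Working session

There is one attempt and no reset: what is moved stays moved. The work goes in short steps, Python scripts to look and compute and a tool call to move; the robot and the scene stay as the last step left them, time stands still between calls to the robot, and variables do not carry over. Pictures are saved under pics/ and viewed, about 8 in all and at most 12, crops included, and the job is handed in when it is done.

Besides the shell and the picture viewer there is one more tool, called by a JSON object that holds its "name" and its "arguments", one argument or row to a line. jog_arm: Moves the arm, as the interface text tells. Its arguments: {"type":"object","properties":{"plan":{"type":"array","items":{"type":"object","properties":{"claw":{"type":"number"},"x":{"type":"number"},"y":{"type":"number"},"z":{"type":"number"},"turn":{"type":"number"}}}},"newtons":{"type":"number"}},"required":["plan"]}

```bash
mkdir -p pics
python3 - <<'E'
from workcell import bot
import cv2
for n in("top","side"):
    cv2.imwrite(f"pics/{n}0.png",bot.read_camera(n)[:,:,::-1]); p=bot.camera_params(n); print(n,p)
print(bot.read_state())
E
```

```text
top {'fx': 515.9586683606304, 'fy': 515.9586683606304, 'cx': 311.28987099885734, 'cy': 196.6413972728956, 'D': array([-0.06036519,  0.        ,  0.        ,  0.        ,  0.        ]), 'world_to_cam': array([[-1.63547687e-03, -9.99873402e-01,  1.58273260e-02,
         1.79663526e-02],
       [ 9.97106752e-01, -4.27720187e-04,  7.60127765e-02,
        -6.63043415e-01],
       [-7.59963838e-02,  1.59058507e-02,  9.96981220e-01,
        -1.23023226e+00],
       [ 0.00000000e+00,  0.00000000e+00,  0.00000000e+00,
         1.00000000e+00]])}
side {'fx': 483.2683831022477, 'fy': 483.2683831022477, 'cx': 319.975747887622, 'cy': 200.19086105439578, 'D': array([-0.0439707,  0.       ,  0.       ,  0.       ,  0.       ]), 'world_to_cam': array([[ 0.9694616 , -0.24490703, -0.01283562, -0.62998695],
       [ 0.19302191,  0.72969587,  0.65596225, -0.21909765],
       [-0.15128367, -0.63840777,  0.75468455, -1.16389003],
       [ 0.        ,  0.        ,  0.        ,  1.        ]])}
{'time': 0.1, 'q': array([-1.32691448e+00,  2.64673912e-01,  1.60520954e+00, -3.15623881e-05,
        1.27372933e+00, -3.68985940e-02]), 'joint_vel': array([ 0.0004148 , -0.00151527, -0.00338733, -0.00132688,  0.00132334,
       -0.00063916]), 'joint_torque': array([-1.84525061e-04, -5.16706681e+01, -3.68590665e+01, -1.04550279e-04,
        6.29885093e-03,  8.57587196e-06]), 'tool_pos': array([ 0.18687707, -0.64793378,  0.23010424]), 'tcp_rot': array([-3.10869548e+00, -4.39335185e-01,  3.74712529e-04]), 'wrist_force': array([-0.50755686,  0.42801912,  0.01817001]), 'torque': array([ 0.00418839, -0.04476315,  0.00170394]), 'width': 1.002534600728316}
```

View pics/top0.png

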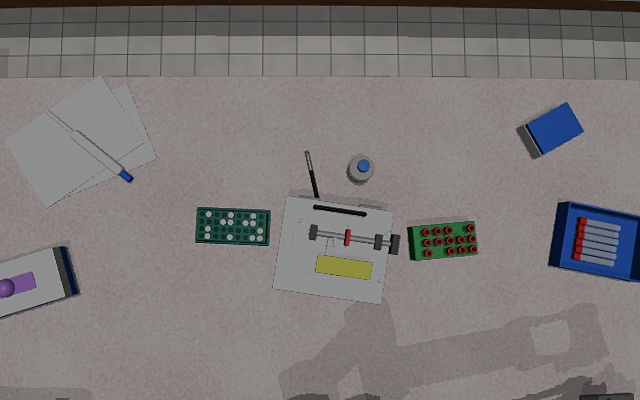

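View pics/side0.png

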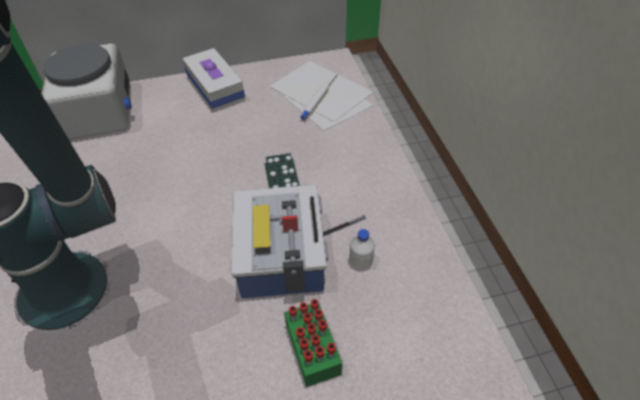

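The top view shows the pad at (343,267), the red tab at (347,237), the keeper at (395,243) and the handle at (340,210). Image right is −y and image up is +x. The side view shows the same layout, with the bolt home.

```bash
cat > h.py <<'E'
import numpy as np,cv2
from scipy.spatial.transform import Rotation as R
from workcell import bot
def cast(n,uv,z):
    p=bot.camera_params(n);K=np.array([[p['fx'],0,p['cx']],[0,p['fy'],p['cy']],[0,0,1]])
    q=cv2.undistortPoints(np.float64(uv).reshape(-1,1,2),K,p['D'])[:,0]
    M=p['world_to_cam'];d=np.c_[q[:,0],-q[:,1],-np.ones(len(q))]@M[:3,:3];c=-M[:3,:3].T@M[:3,3]
    return (c+d*((z-c[2])/d[:,2])[:,None])
def blob(n,col,roi,im=None):
    im=bot.read_camera(n) if im is None else im
    h=cv2.cvtColor(im,cv2.COLOR_RGB2HSV);H=h[...,0].astype(int)
    m=(h[...,1]>110)&(h[...,2]>60)&(((H>22)&(H<35)) if col=='y' else ((H<8)|(H>172)))
    k=np.zeros_like(m);u0,v0,u1,v1=roi;k[v0:v1,u0:u1]=1;m=(m&k).astype(np.uint8)
    c=max(cv2.findContours(m,0,1)[0],key=cv2.contourArea)
    return c[:,0].astype(float)
E
python3 - <<'E'
from h import *
for n,ry,rr in(("top",(280,230,400,300),(330,220,365,255)),("side",(240,195,280,260),(275,205,305,240))):
    im=bot.read_camera(n)
    c=blob(n,'y',ry,im);w=cast(n,c,.158)[:,:2]
    r=cv2.minAreaRect((w*1000).astype(np.float32));print(n,"pad",r)
    t=blob(n,'r',rr,im);r=cv2.minAreaRect(t.astype(np.float32));print("tab px",r, "mm",cv2.minAreaRect((cast(n,t,.176)[:,:2]*1000).astype(np.float32)))
s=bot.read_state();print(R.from_rotvec(s['tcp_rot']).as_matrix().round(3))
v=cv2.imread('pics/top0.png')[180:310,260:420];cv2.imwrite('pics/c.png',cv2.resize(v,None,fx=5,fy=5,interpolation=cv2.INTER_CUBIC)[:600])
E
```

```text
top pad ((500.9731750488281, -49.06848907470703), (118.75418090820312, 37.56184768676758), 81.33380889892578)
tab px ((347.4384765625, 236.99232482910156), (3.845076560974121, 16.248550415039062), 7.125016689300537) mm ((565.318115234375, -57.203453063964844), (8.207518577575684, 34.572444915771484), 82.47197723388672)
side pad ((502.9312744140625, -53.14582443237305), (120.153076171875, 34.103370666503906), 80.92251586914062)
tab px ((289.519775390625, 222.69802856445312), (13.83101749420166, 14.030025482177734), 84.2894058227539) mm ((563.6805419921875, -75.03731536865234), (39.077239990234375, 31.24889373779297), 82.48989868164062)
[[ 0.961  0.277 -0.   ]
 [ 0.277 -0.961  0.001]
 [ 0.    -0.002 -1.   ]]
```

View pics/c.png

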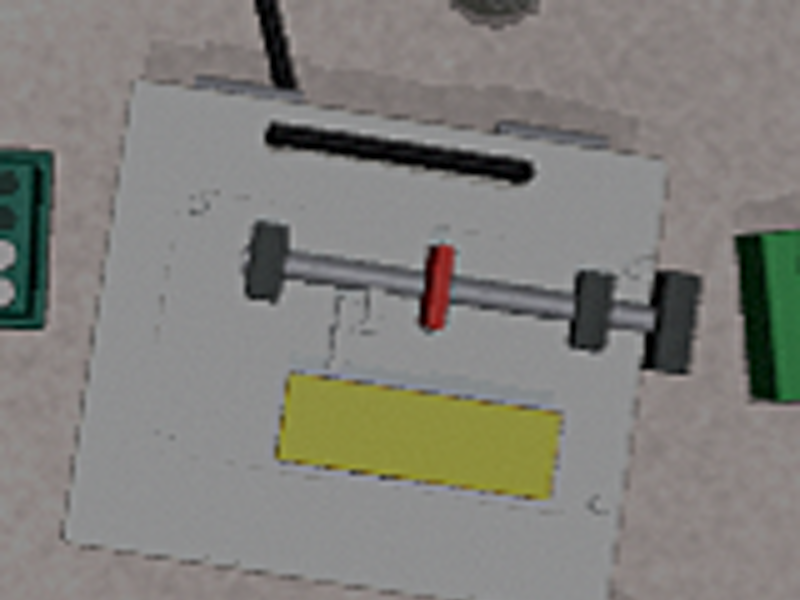

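{"name": "jog_arm", "arguments": {
  "plan": [
    {"claw": 0.4,"x": 0.04,"y": -0.037},
    {"claw": 0.4,"x": 0.04,"y": -0.037},
    {"claw": 0.4,"x": 0.04,"y": -0.037},
    {"claw": 0.4,"x": 0.04,"y": -0.037},
    {"claw": 0.4,"x": 0.04,"y": -0.037},
    {"claw": 0.4,"x": 0.04,"y": -0.037},
    {"claw": 0.4,"x": 0.04,"y": -0.037},
    {"claw": 0.4,"x": 0.04,"y": -0.037},
    {"claw": 0.4,"x": 0.04,"y": -0.037},
    {"claw": 0.4,"x": 0.04,"y": -0.037}
  ],
  "newtons": 60
}}

```text
schema error: expected keys claw, x, y, z, turn
```

{"name": "jog_arm", "arguments": {
  "plan": [
    {"claw": 0.4,"x": 0.04,"y": -0.038},
    {"claw": 0.4,"x": 0.04,"y": -0.038},
    {"claw": 0.4,"turn": -10},
    {"claw": 0.4,"turn": -10},
    {"claw": 0.4,"turn": -10},
    {"claw": 0.4,"turn": -10},
    {"claw": 0.4,"turn": -10},
    {"claw": 0.4,"turn": -10},
    {"claw": 0.4,"turn": -5.2},
    {"claw": 0.4}
  ]
}}

```text
schema error: expected keys claw, x, y, z, turn
```

```bash
cat > w.py <<'E'
from h import *
def rep():
    s=bot.read_state();M=R.from_rotvec(s['tcp_rot']).as_matrix();a=np.deg2rad(81.3)
    ey=np.array([np.cos(a),np.sin(a)]);ex=np.array([ey[1],-ey[0]])
    d=s['tool_pos'][:2]-[.5377,-.0308]
    print("t",s['time'],"case xy mm",1e3*d@ex,1e3*d@ey,"z",s['tool_pos'][2]*1e3,"F",s['wrist_force'].round(1),"w",s['width'],"tilt",M[:,2].round(3),"yaw x",np.rad2deg(np.arctan2(M[1,0],M[0,0])), "yaw y",np.rad2deg(np.arctan2(M[1,1],M[0,1])))
E
python3 -c "
from w import *
rep()"
```

```text
t 0.2 case xy mm -253.3391123341559 -663.2449599271405 z 230.38514423986982 F [ 0.  -0.4 -0.6] w 0.9986315232683814 tilt [-0.     0.001 -1.   ] yaw x 16.08750445366088 yaw y -73.91248749479833
```

Every row needs all five keys.

{"name": "jog_arm", "arguments": {
  "plan": [
    {"claw": 0.4,"x": 0.04,"y": -0.037,"z": 0,"turn": 0},
    {"claw": 0.4,"x": 0.04,"y": -0.037,"z": 0,"turn": 0},
    {"claw": 0.4,"x": 0.04,"y": -0.037,"z": 0,"turn": 0},
    {"claw": 0.4,"x": 0.04,"y": -0.037,"z": 0,"turn": 0},
    {"claw": 0.4,"x": 0.04,"y": -0.037,"z": 0,"turn": 0},
    {"claw": 0.4,"x": 0.04,"y": -0.037,"z": 0,"turn": 0},
    {"claw": 0.4,"x": 0.04,"y": -0.037,"z": 0,"turn": 0},
    {"claw": 0.4,"x": 0.04,"y": -0.037,"z": 0,"turn": 0},
    {"claw": 0.4,"x": 0.04,"y": -0.037,"z": 0,"turn": 0},
    {"claw": 0.4,"x": 0.04,"y": -0.037,"z": 0,"turn": 0}
  ],
  "newtons": 60
}}

```text
time: 1.45
tool_pos: [0.4695, -0.1806, 0.2314]
tcp_rot: [3.11, 0.439, 0.001]
wrist_force: [1.2, -0.7, 0.5]
width: 0.598
```

{"name": "jog_arm", "arguments": {
  "plan": [
    {"claw": 0.4,"x": 0.04,"y": -0.038,"z": 0,"turn": 0},
    {"claw": 0.4,"x": 0.04,"y": -0.038,"z": 0,"turn": 0},
    {"claw": 0.4,"x": 0,"y": 0,"z": 0,"turn": -10},
    {"claw": 0.4,"x": 0,"y": 0,"z": 0,"turn": -10},
    {"claw": 0.4,"x": 0,"y": 0,"z": 0,"turn": -10},
    {"claw": 0.4,"x": 0,"y": 0,"z": 0,"turn": -10},
    {"claw": 0.4,"x": 0,"y": 0,"z": 0,"turn": -10},
    {"claw": 0.4,"x": 0,"y": 0,"z": 0,"turn": -10},
    {"claw": 0.4,"x": 0,"y": 0,"z": 0,"turn": -5.2},
    {"claw": 0.4,"x": 0,"y": 0,"z": 0,"turn": 0}
  ]
}}

```text
time: 2.7
tool_pos: [0.5245, -0.087, 0.2311]
tcp_rot: [-2.385, -2.045, 0.0]
wrist_force: [-0.1, -0.1, 0.5]
width: 0.6
```

```bash
python3 -c "
from w import *
rep()
im=np.hstack([cv2.resize(bot.read_camera('top')[150:310,240:440],None,fx=2,fy=2),cv2.resize(bot.read_camera('side')[140:300,200:400],None,fx=2,fy=2)])
cv2.imwrite('pics/d.png',im[:,:,::-1])"
```

```text
t 2.7 case xy mm -4.557424253869525 -57.53457631355138 z 231.11226959590473 F [-0.1 -0.1  0.5] w 0.5997015818818371 tilt [-0.  0. -1.] yaw x 81.22805536053468 yaw y -8.771944558790844
```

View pics/d.png

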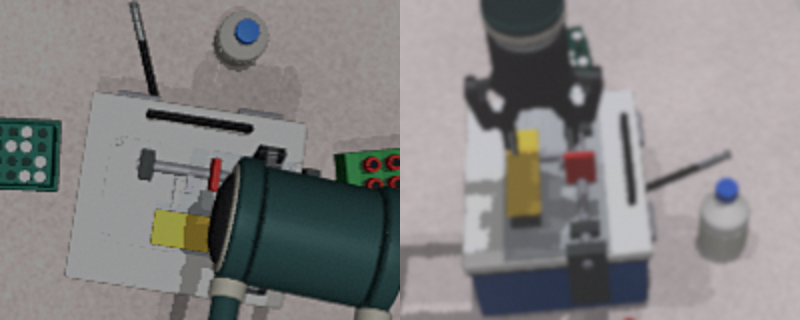

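{"name": "jog_arm", "arguments": {
  "plan": [
    {"claw": 0.4,"x": 0.008,"y": 0.0045,"z": 0,"turn": 0},
    {"claw": 0.4,"x": 0,"y": 0,"z": 0.02,"turn": 0},
    {"claw": 0.4,"x": 0,"y": 0,"z": 0.02,"turn": 0},
    {"claw": 0.4,"x": 0,"y": 0,"z": 0.02,"turn": 0},
    {"claw": 0.4,"x": 0,"y": 0,"z": 0,"turn": 0},
    {"claw": 0.4,"x": 0,"y": 0,"z": 0,"turn": 0}
  ]
}}

```text
time: 3.55
tool_pos: [0.5309, -0.0796, 0.172]
tcp_rot: [2.383, 2.046, 0.001]
wrist_force: [0.3, -0.0, -0.5]
width: 0.605
```

```bash
python3 -c "
from w import *
rep()
im=np.hstack([cv2.resize(bot.read_camera('top')[180:310,270:400],None,fx=3,fy=3,interpolation=2),cv2.resize(bot.read_camera('side')[150:280,220:350],None,fx=3,fy=3,interpolation=2)])
cv2.imwrite('pics/e.png',im[:,:,::-1])"
```

```text
t 3.55 case xy mm 0.6951385687122075 -49.293658041158196 z 171.9769955364456 F [ 0.3 -0.  -0.5] w 0.604613067575352 tilt [ 0.001 -0.    -1.   ] yaw x 81.2856368452116 yaw y -8.714365207515334
```

View pics/e.png

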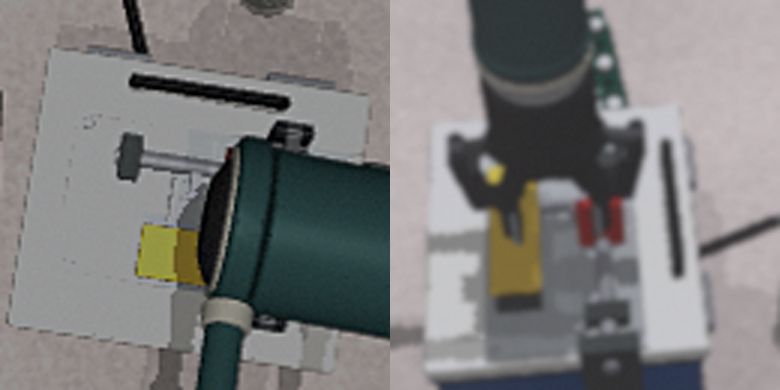

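The side view shows one fingertip over the pad at (515,235) and the other in front of the tab, on the keeper side, at (600,230). I'll descend in small steps.

{"name": "jog_arm", "arguments": {
  "plan": [
    {"claw": 0.4,"x": 0,"y": 0,"z": 0.006,"turn": 0},
    {"claw": 0.4,"x": 0,"y": 0,"z": 0.006,"turn": 0},
    {"claw": 0.4,"x": 0,"y": 0,"z": 0.006,"turn": 0},
    {"claw": 0.4,"x": 0,"y": 0,"z": 0,"turn": 0},
    {"claw": 0.4,"x": 0,"y": 0,"z": 0,"turn": 0}
  ]
}}

```text
time: 4.28
tool_pos: [0.5302, -0.0798, 0.1535]
tcp_rot: [-2.384, -2.046, 0.0]
wrist_force: [-1.2, 0.7, 3.1]
width: 0.604
```

{"name": "jog_arm", "arguments": {
  "plan": [
    {"claw": 0.4,"x": 0,"y": 0,"z": 0.004,"turn": 0},
    {"claw": 0.4,"x": 0,"y": 0,"z": 0,"turn": 0}
  ]
}}

```text
time: 4.53
tool_pos: [0.5304, -0.0798, 0.1494]
tcp_rot: [2.384, 2.046, 0.0]
wrist_force: [-1.6, 0.9, 4.7]
width: 0.596
```

{"name": "jog_arm", "arguments": {
  "plan": [
    {"claw": 0.4,"x": 0,"y": 0,"z": 0.003,"turn": 0},
    {"claw": 0.4,"x": 0,"y": 0,"z": 0,"turn": 0}
  ]
}}

```text
time: 4.78
tool_pos: [0.5304, -0.0798, 0.1466]
tcp_rot: [2.384, 2.046, 0.0]
wrist_force: [-1.5, 0.6, 6.5]
width: 0.602
```

{"name": "jog_arm", "arguments": {
  "plan": [
    {"claw": 0.4,"x": 0,"y": 0,"z": 0.002,"turn": 0},
    {"claw": 0.4,"x": 0,"y": 0,"z": 0,"turn": 0}
  ]
}}

```text
time: 5.03
tool_pos: [0.5304, -0.0798, 0.1448]
tcp_rot: [2.384, 2.046, 0.0]
wrist_force: [-1.4, -0.0, 6.0]
width: 0.598
```

{"name": "jog_arm", "arguments": {
  "plan": [
    {"claw": 0.4,"x": 0,"y": 0,"z": 0.002,"turn": 0},
    {"claw": 0.4,"x": 0,"y": 0,"z": 0,"turn": 0}
  ]
}}

```text
time: 5.28
tool_pos: [0.5306, -0.0798, 0.1445]
tcp_rot: [2.383, 2.046, 0.0]
wrist_force: [-5.6, 0.9, 14.2]
width: 0.6
```

{"name": "jog_arm", "arguments": {
  "plan": [
    {"claw": 0.4,"x": 0,"y": 0,"z": 0.001,"turn": 0},
    {"claw": 0.4,"x": 0,"y": 0,"z": 0,"turn": 0}
  ]
}}

```text
time: 5.52
tool_pos: [0.5306, -0.0798, 0.1444]
tcp_rot: [2.383, 2.046, 0.0]
wrist_force: [-6.4, 2.0, 19.9]
width: 0.6
```

The catch is on its stop: force rose sharply at constant z. Next I slide along +y (tool +x).

{"name": "jog_arm", "arguments": {
  "plan": [
    {"claw": 0.4,"x": 0.003,"y": 0,"z": -0.0005,"turn": 0},
    {"claw": 0.4,"x": 0.004,"y": 0,"z": 0,"turn": 0},
    {"claw": 0.4,"x": 0.004,"y": 0,"z": 0,"turn": 0},
    {"claw": 0.4,"x": 0.004,"y": 0,"z": 0,"turn": 0},
    {"claw": 0.4,"x": 0,"y": 0,"z": 0,"turn": 0}
  ]
}}

```text
time: 6.15
tool_pos: [0.5346, -0.0676, 0.1447]
tcp_rot: [2.377, 2.043, -0.0]
wrist_force: [-2.2, -8.4, 12.9]
width: 0.601
```

```bash
python3 -c "
from w import *
rep()"
```

```text
t 6.15 case xy mm 2.549586875601351 -36.83086075712771 z 144.73743888407 F [-2.2 -8.4 12.9] w 0.6007626125250236 tilt [ 0.005 -0.005 -1.   ] yaw x 81.37238186865105 yaw y -8.626204070882897
```

{"name": "jog_arm", "arguments": {
  "plan": [
    {"claw": 0.4,"x": 0.004,"y": 0,"z": 0,"turn": 0},
    {"claw": 0.4,"x": 0.004,"y": 0,"z": 0,"turn": 0},
    {"claw": 0.4,"x": 0.004,"y": 0,"z": 0,"turn": 0},
    {"claw": 0.4,"x": 0,"y": 0,"z": 0,"turn": 0}
  ]
}}

```text
time: 6.65
tool_pos: [0.5364, -0.0561, 0.1448]
tcp_rot: [2.376, 2.043, -0.001]
wrist_force: [-2.2, -9.8, 13.2]
width: 0.601
```

```bash
python3 -c "
from w import *
rep()
im=np.hstack([cv2.resize(bot.read_camera('top')[180:310,270:400],None,fx=3,fy=3,interpolation=2),cv2.resize(bot.read_camera('side')[150:280,220:350],None,fx=3,fy=3,interpolation=2)])
cv2.imwrite('pics/f.png',im[:,:,::-1])"
```

```text
t 6.65 case xy mm 2.5429071090955024 -25.21984789134893 z 144.7511444702557 F [-2.2 -9.8 13.2] w 0.6006663765458894 tilt [ 0.004 -0.006 -1.   ] yaw x 81.38448776523924 yaw y -8.613918027883578
```

View pics/f.png

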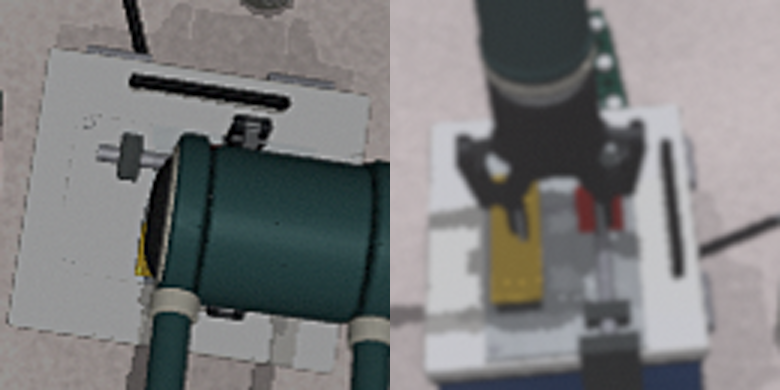

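The rod end now sticks out past the left staple at (100,152), and the catch is down. I'll continue.

{"name": "jog_arm", "arguments": {
  "plan": [
    {"claw": 0.4,"x": 0.004,"y": 0,"z": 0,"turn": 0},
    {"claw": 0.4,"x": 0.004,"y": 0,"z": 0,"turn": 0},
    {"claw": 0.4,"x": 0.004,"y": 0,"z": 0,"turn": 0},
    {"claw": 0.4,"x": 0.004,"y": 0,"z": 0,"turn": 0},
    {"claw": 0.4,"x": 0.004,"y": 0,"z": 0,"turn": 0},
    {"claw": 0.4,"x": 0,"y": 0,"z": 0,"turn": 0}
  ]
}}

```text
time: 7.5
tool_pos: [0.5395, -0.036, 0.1447]
tcp_rot: [2.377, 2.043, 0.0]
wrist_force: [-2.2, -7.8, 11.8]
width: 0.602
```

{"name": "jog_arm", "arguments": {
  "plan": [
    {"claw": 0.4,"x": 0.003,"y": 0,"z": 0,"turn": 0},
    {"claw": 0.4,"x": 0,"y": 0,"z": 0,"turn": 0}
  ]
}}

```text
time: 7.75
tool_pos: [0.54, -0.0331, 0.1447]
tcp_rot: [2.377, 2.043, 0.0]
wrist_force: [-1.3, -8.9, 12.6]
width: 0.601
```

{"name": "jog_arm", "arguments": {
  "plan": [
    {"claw": 0.4,"x": 0.003,"y": 0,"z": 0,"turn": 0},
    {"claw": 0.4,"x": 0,"y": 0,"z": 0,"turn": 0}
  ]
}}

```text
time: 8.0
tool_pos: [0.5403, -0.0311, 0.1447]
tcp_rot: [2.377, 2.042, -0.002]
wrist_force: [-1.9, -11.5, 14.1]
width: 0.598
```

```bash
python3 -c "
from w import *
rep()"
```

```text
t 8.0 case xy mm 2.592233226640539 0.12300682880191954 z 144.67650805088266 F [ -1.9 -11.5  14.1] w 0.5981913468150212 tilt [ 0.004 -0.007 -1.   ] yaw x 81.33063376422676 yaw y -8.667518819773067
```

Force is starting to rise near the expected stop position, so I'll push a little more to confirm it.

{"name": "jog_arm", "arguments": {
  "plan": [
    {"claw": 0.4,"x": 0.002,"y": 0,"z": 0,"turn": 0},
    {"claw": 0.4,"x": 0,"y": 0,"z": 0,"turn": 0}
  ]
}}

```text
time: 8.25
tool_pos: [0.5403, -0.031, 0.1447]
tcp_rot: [2.375, 2.041, -0.006]
wrist_force: [-4.1, -18.2, 13.7]
width: 0.598
```

{"name": "jog_arm", "arguments": {
  "plan": [
    {"claw": 0.4,"x": 0.002,"y": 0,"z": 0,"turn": 0},
    {"claw": 0.4,"x": 0,"y": 0,"z": 0,"turn": 0}
  ]
}}

```text
time: 8.5
tool_pos: [0.5403, -0.0309, 0.1447]
tcp_rot: [2.374, 2.039, -0.01]
wrist_force: [-4.6, -23.8, 15.2]
width: 0.603
```

```bash
python3 -c "
from w import *
rep()
im=np.hstack([cv2.resize(bot.read_camera('top')[180:310,270:400],None,fx=3,fy=3,interpolation=2),cv2.resize(bot.read_camera('side')[150:280,220:350],None,fx=3,fy=3,interpolation=2)])
cv2.imwrite('pics/g.png',im[:,:,::-1])"
```

```text
t 8.5 case xy mm 2.5893232544015716 0.2535220897692835 z 144.7328798660094 F [ -4.6 -23.8  15.2] w 0.6027181871808149 tilt [ 0.003 -0.013 -1.   ] yaw x 81.32858086646833 yaw y -8.66775370640855
```

View pics/g.png

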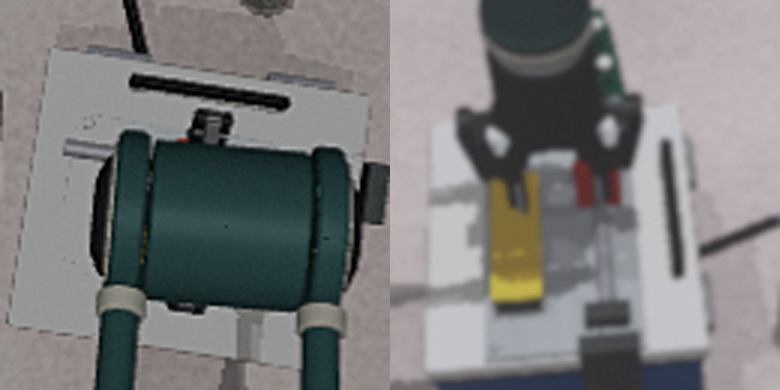

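The bolt is on its hard stop: position is constant, force is rising, and it is at the predicted y≈0. I'll ease the tip off the tab and then lift straight up.

{"name": "jog_arm", "arguments": {
  "plan": [
    {"claw": 0.4,"x": -0.006,"y": 0,"z": 0,"turn": 0},
    {"claw": 0.4,"x": -0.006,"y": 0,"z": 0,"turn": 0},
    {"claw": 0.4,"x": 0,"y": 0,"z": -0.005,"turn": 0},
    {"claw": 0.4,"x": 0,"y": 0,"z": -0.01,"turn": 0},
    {"claw": 0.4,"x": 0,"y": 0,"z": -0.02,"turn": 0},
    {"claw": 0.4,"x": 0,"y": 0,"z": -0.04,"turn": 0},
    {"claw": 0.4,"x": 0,"y": 0,"z": -0.04,"turn": 0},
    {"claw": 0.4,"x": -0.05,"y": 0,"z": 0,"turn": 0},
    {"claw": 0.4,"x": -0.06,"y": 0,"z": 0,"turn": 0},
    {"claw": 0.4,"x": -0.06,"y": 0,"z": 0,"turn": 0}
  ]
}}

```text
time: 9.85
tool_pos: [0.5104, -0.2045, 0.2563]
tcp_rot: [-2.382, -2.047, 0.001]
wrist_force: [1.3, -0.5, 0.7]
width: 0.6
```

{"name": "jog_arm", "arguments": {
  "plan": [
    {"claw": 0.4,"x": -0.06,"y": 0,"z": 0,"turn": 0},
    {"claw": 0.4,"x": -0.06,"y": 0,"z": 0,"turn": 0},
    {"claw": 0.4,"x": 0,"y": 0,"z": 0,"turn": 0},
    {"claw": 0.4,"x": 0,"y": 0,"z": 0,"turn": 0}
  ]
}}

```text
time: 10.35
tool_pos: [0.4925, -0.3215, 0.2559]
tcp_rot: [-2.383, -2.044, 0.0]
wrist_force: [0.1, 0.5, 0.9]
width: 0.598
```

```bash
python3 -c "
from w import *
rep()
t=bot.read_camera('top');s=bot.read_camera('side')
for n,z,c,roi in(('top',.158,'y',(280,230,400,300)),('top',.176,'r',(310,215,365,255))):
    print(c,cv2.minAreaRect((cast(n,blob(n,c,roi,t),z)[:,:2]*1000).astype(np.float32)))
print('side y',cv2.minAreaRect((cast('side',blob('side','y',(240,195,280,260),s),.158)[:,:2]*1000).astype(np.float32)))
im=np.hstack([cv2.resize(t[140:310,190:490],None,fx=1.5,fy=1.5),cv2.resize(s[130:300,200:400],None,fx=1.5,fy=1.5)])
cv2.imwrite('pics/i.png',im[:,:,::-1])"
```

```text
t 10.35 case xy mm -0.6514970476375959 -294.23374851189214 z 255.87287818476517 F [0.1 0.5 0.9] w 0.5981059118953052 tilt [-0.002  0.002 -1.   ] yaw x 81.22959726518391 yaw y -8.770256534103357
y ((500.9727783203125, -49.035831451416016), (118.78057861328125, 37.386470794677734), 81.5281982421875)
r ((571.5576782226562, -19.482017517089844), (8.98854923248291, 34.82426834106445), 82.64222717285156)Traceback (most recent call last):
  File "<string>", line 7, in <module>
    print('side y',cv2.minAreaRect((cast('side',blob('side','y',(240,195,280,260),s),.158)[:,:2]*1000).astype(np.float32)))
                                                ~~~~^^^^^^^^^^^^^^^^^^^^^^^^^^^^^^^^
  File "h.py", line 14, in blob
    c=max(cv2.findContours(m,0,1)[0],key=cv2.contourArea)
ValueError: max() iterable argument is empty
```

```bash
python3 -c "
from w import *
t=bot.read_camera('top')[140:310,190:490,::-1];a=cv2.imread('pics/top0.png')[140:310,190:490]
cv2.imwrite('pics/j.png',cv2.resize(np.vstack([a,t]),None,fx=1.6,fy=1.6))"
```

```text
(no output)
```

View pics/j.png

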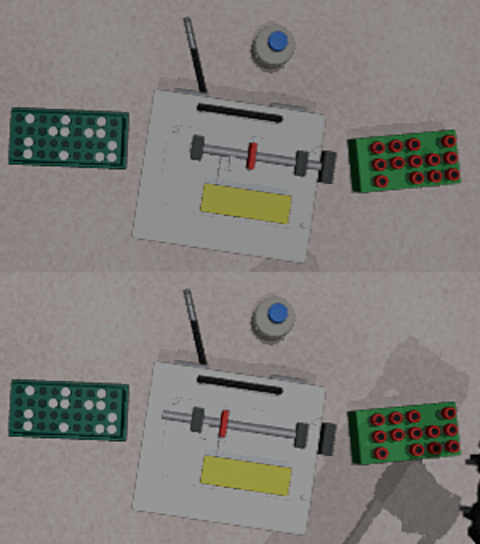

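The before and after images show the tab moved from (252,155) to (224,424−272), with the rod clear of the keeper. The pad, racks, bottle and pen are unchanged, and the arm is clear.

```bash
python3 -c "
from workcell import bot
print(bot.finish_job())"
```

```text
the job is handed in; nothing more can be done
None
```

The bolt is fully drawn, the catch has sprung back up, and the job is handed in; the hand-in gave no verdict. I pressed the catch to its stop with one fingertip. Holding it down, I pushed the red tab with the other until it hit its own stop, then backed off, lifted and moved the hand away.

**Last checks (top camera):**
- **Bolt:** the tab moved 38 mm from where it started (already drawn by about 2 mm), and the rod is clear of the keeper.
- **Catch:** the pad's measured place and size match those at the start, so it is up.
- **Loose items:** the racks, bottle and pen look unmoved when the before and after images are compared by eye.
- **Contact and time:** the hand is well clear, with about 1 N at the wrist, which is noise level. The clock was at about 10.5 s at hand-in.

**Failed or disagreed:**
- The final side-camera check of the pad failed because its colour mask found nothing; I did not repeat it, as the top view was clear.
- At the start, the two cameras disagreed by about 4 mm on the pad's y position.
- The first move calls were refused for missing keys, and nothing moved.

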